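# Clear the fume intake deck and hold its sprung shutter half open

## Task

Clear the two desoldered scrap parts (the finned heatsink and the blue capacitor) off the deck of the grey fume intake into the open blue scrap bin. Then slide the intake's sprung shutter by its black tab until its orange pointer stands at the red half-open mark, and keep holding it there against the spring so that the air flow can be read: finish still holding it with the fingers, do not let go. Leave the flux bottle, the small white tin and the solder spool where they stand.

Things in the scene. Friction and masses are not known exactly. Their poses are not given: they have to be found in the camera images.
- intake_unit: Bench-top fume intake fixed to the bench: grey housing 116 (x) x 177 (y) x 45 mm high, from x -60 to +56 and y -90 to +87 mm; a black hose stub behind reaches x +75. Origin: on the bench under its middle. Its +y is the way the shutter opens. The closed shutter covers the slatted intake at y -84 to 0 mm.
- shutter (a joint): The shutter's slide (m): 0 closed, 0.040 half open, 0.080 fully open against the stop; grows along the unit's +y. A spring always pulls it shut: 3 N when closed, rising by 1.2 N per 10 mm (7.8 N at half, 12.6 N at the stop); let go, it slides back to 0.
- shutter_tab (a point): Middle of the top face of the shutter's black upright grip tab, 88 mm above the bench, at unit x 0, y -42 mm when closed; axes as the unit's. The tab is 40 mm (x) x 14 mm (y) and stands 35 mm free above a foot 24 mm long in y; pinch it across its 14 mm from above. It rises from the middle of a steel plate 84 (x) x 84 (y) x 3 mm, top 49 mm above the bench.
- half_mark (a point): Middle of the thick red half-open line on the white scale strip along the unit's near edge (unit x -54, y -2, z 45 mm). Thin black lines at y -42 and +38 mm mark closed and fully open. The orange pointer rides on the shutter at the same y as the tab.
- deck (a point): Middle of the free deck, 45 mm above the bench, unit x 0, y +42 mm. It reaches about 43 mm each way along x and y, between two aluminium guide rails 9 mm high (along y at unit x -45.5 and +45.5). The two scrap parts stand here side by side across x, about 41 mm centre to centre, so grip each along the unit's y. The shutter slides over this deck.
- scrap_bin: Open blue plastic bin, 90 (x) x 90 (y) x 50 mm high, walls and floor 3 mm, standing loose on the bench (0.5 kg) off the +y end of the intake. Origin: centre of its underside.
- heatsink: Grey finned aluminium heatsink, scrap: 36 (x) x 46 (y) x 25 mm high, 7 upright fins in planes across y, about 40 g; lies fins up on the deck, its y nearly along the unit's y. Origin: centre of its underside.
- capacitor: Blue can capacitor, scrap: 30 mm diameter, 44 mm high, about 50 g, standing upright on the deck. Origin: centre of its underside.
- magnifier_lamp: Fixed magnifier lamp, an obstacle (origin: on the bench below its arm): post at world (0.54, 0.14) on a disc 52 mm high of radius 120 mm, its arm passes behind the work at world x over 0.53, 0.35 m and more above the bench, to a round head at the right: world x 0.39 to 0.64, y below -0.42, 0.23 to 0.31 m above the bench..
- flux_bottle: White dropper bottle, 32 mm diameter, 90 mm high, behind the work. Bystander. Origin: centre of its underside.
- tip_tin: Small round white tin, blue spot on its lid, 40 mm diameter, 20 mm high, behind the work. Bystander. Origin: centre of its underside.
- solder_spool: Green and white spool of solder wire, 106 x 72 x 48 mm high, behind the work. Bystander. Origin: centre of its underside.

How it is judged (in metres and radians):
On the way, in this order (a step that is already met when the one before it is completed fails the run):
1. heatsink and capacitor both lie in the scrap bin, let go, the shutter closed (x of heatsink in the frame of scrap_bin between -0.045 and 0.045 m and y of heatsink in the frame of scrap_bin between -0.045 and 0.045 m and z of heatsink in the frame of scrap_bin between -0.005 and 0.06 m and contact force between the fingers and heatsink below 0.1 N and linear speed of each of heatsink, capacitor below 0.05 m/s and x of capacitor in the frame of scrap_bin between -0.045 and 0.045 m and y of capacitor in the frame of scrap_bin between -0.045 and 0.045 m and z of capacitor in the frame of scrap_bin between -0.005 and 0.06 m and contact force between the fingers and capacitor below 0.1 N and value of joint shutter below 0.01 m), for 0.2 s.
2. the shutter is held by the fingers at half travel (value of joint shutter between 0.034 and 0.046 m and velocity of joint shutter between -0.01 and 0.01 m/s and contact force between the fingers and shutter above 3 N), for 0.5 s.
At the end, for the whole second after the job is handed in: Heatsink and capacitor lie at rest inside the scrap bin; the fingers hold the shutter (contact force over 3 N) still at half travel, 40 mm +- 6 mm from closed (all of step 2 and x of heatsink in the frame of scrap_bin between -0.045 and 0.045 m and y of heatsink in the frame of scrap_bin between -0.045 and 0.045 m and z of heatsink in the frame of scrap_bin between -0.005 and 0.06 m and contact force between the fingers and heatsink below 0.1 N and linear speed of each of heatsink, capacitor below 0.05 m/s and x of capacitor in the frame of scrap_bin between -0.045 and 0.045 m and y of capacitor in the frame of scrap_bin between -0.045 and 0.045 m and z of capacitor in the frame of scrap_bin between -0.005 and 0.06 m and contact force between the fingers and capacitor below 0.1 N); the arm keeps its last pose, push and grip.
It fails at once if a bystander (flux bottle, tin or solder spool) was moved more than 30 mm (distance of any of flux_bottle, tip_tin, solder_spool from where it was at the start of the episode above 0.03 m).
It also fails if it takes over 54 s, if anything falls off the work surface, if the arm or the gripper's body presses on something with over 40 N, if the wrist force passes 120 N, or if a joint passes its speed limit or range.

## Robot

A 6-joint arm with a two-finger parallel gripper is mounted at the origin on a cart in front of the work surface, level with it; the furniture and walls round the work are solid. World frame = base frame: x ahead of the robot, y to its left, z up, the work surface at z = 0. Lengths are in m, angles in degrees, forces in N, time in s.
With the tool pointing down it reaches from about 0.3 to 0.775 m from the base axis. Payload 14.6 kg.
Tool frame: the origin (TCP) lies at the very end of the fingers, on their centre line; the grasp point (between the pads) lies 19 mm behind it; z points along the fingers, y is the line along which they close (so a half turn about z gives the same grasp; the last joint's range is limited). The gripper opens to 85 mm and grips with 20 to 120 N. Pads are 22 mm wide; open, the fingers measure 114 mm over their backs; the gripper's body (76 mm by 85 mm) begins 54 mm behind the grasp point. The pads swing forward as they close: fully open they stand 13 mm farther back than shut.
Start: joints at [-71.024, 17.183, 87.147, -0, 75.671, -3.816], TCP at [0.213, -0.507, 0.231] pointing down, gripper open.
Joint ranges: [-173.82, 173.82], [-45.26, 126.66], [13.44, 144.39], [-59.66, 239.66], [0, 175.72], [-146.38, 146.38]. Speed limits (degrees/s): [127.2, 127.2, 147.25, 180, 180, 180].

## Interface

Orientations are given as a 3x3 rotation matrix whose columns are the frame's x, y, z axes.
In Python, from cell import get_state, imaging, job, recognise, regions_of gives the robot as it stands.
- The arm moves only by the tool arm_command, never from a script. Its argument "moves" is a list that holds one entry, the list of rows, each a list of 7 numbers: the shift along the world's x, y, z in mm, then the turn, a rotation vector about the world's x, y, z in degrees, then the opening, from 0 (shut) to 1 (fully open). A call has 1 to 20 rows; each row is the pose to reach, as a shift and turn from the pose commanded when the call began; what a row does not reach only later rows make up. A row lasts 1/8 s, in which the tool goes at most 62.5 mm and 10.7 degrees, less where a joint would pass 70% of its speed; a pose out of reach is approached as far as the arm can. A call with a gripper value outside its range is refused whole. The fingers move at their own pace and stop on an object; the grip force is fixed at half the most. Time passes only in rows, so rows that repeat a pose let the fingers close. It gives the time, the measured TCP pose, the force, the opening and the grip force at its end, in the units of the state.
- get_state(): the state, without advancing time (a new reading comes with each control period).
- imaging.get_image(name): name is "scene" or "side" or "wrist"; returns the picture (384x512x3 uint8, blue, green, red); there is no depth.
- imaging.calibration(name): a dict with "fx", "fy", "cx", "cy" (pixels), "R" (3x3) and "t" (3): a world point X has camera coordinates R X + t. Camera axes: x right, y down, z forward; pixel columns grow to the right and rows downward; lengths in m; the calibration is good to about 2 mm. A picture is of the moment at which its call begins: read the wrist's pose just before it. calibration takes no time and is no camera call; for the wrist camera it gives the pose at the moment of the call.
- job.close_job(): hands the job in; it is judged then, once.
Trained networks look in the newest picture that a camera, given by its name, has taken for a name from the list of things; names that differ only in an ending like _2 or _b are one class to them, and where a whole thing is asked for, a point or a joint stands for the part that bears it (a point fixed in the world has none). Each returns a list of dicts, best first, with "score" (0 to 1); they miss things now and then, are a little off and sometimes report something else, mostly with a low value. They report only what shows in the picture. A call takes as long as a camera call.
- recognise(camera, thing): "rect" ([left, top, width, height] in pixels, round what is visible of it).
- regions_of(camera, thing): "mask" (384x512 bool, what is visible of it) and "rect" ([left, top, width, height] in pixels, round what is visible of it).
The state is a dict: "clock": time; "joint_pos": joint angles; "joint_vel": joint speeds; "joint_torque": joint torques, N m; "tool_pos": TCP position; "ee_rot": TCP orientation; "wrist_force": force on the tool from outside, world axes, zero at the start; "torque": the same for the moment, N m; "opening": finger opening in m; "gripper_force": force on a finger pad.
Only numpy, scipy, OpenCV 4.12 (cv2) and the standard library are available. Lean on these libraries where they do the work, as an engineer would, in place of code of your own. Each camera call takes 0.05 s, during which the arm holds its last target. There are 200 camera calls.

## Working session

There is one attempt and no reset: what is moved stays moved. The work goes in short steps, Python scripts to look and compute and a tool call to move; the robot and the scene stay as the last step left them, time stands still between calls to the robot, and variables do not carry over. Pictures are saved under pics/ and viewed, at most 10 in all, crops included, and the job is handed in when it is done.

Besides the shell and the picture viewer there is one more tool, called after "Request:" as name(argument=value, ...), one argument or row to a line, values as JSON. arm_command: Moves the arm, as the interface text tells. Its arguments: {"type":"object","properties":{"moves":{"type":"array","items":{"type":"array","items":{"type":"array","items":{"type":"number"}}}}},"required":["moves"]}

```bash
mkdir -p pics; ls; python3 - <<'E'
from cell import *
import cv2,numpy as np
for c in ["scene","side"]:
    im=imaging.get_image(c); cv2.imwrite(f"pics/{c}0.png",im)
    k=imaging.calibration(c); print(c,k)
    for t in ["intake_unit","shutter_tab","scrap_bin","heatsink","capacitor","flux_bottle","tip_tin","solder_spool"]:
        r=recognise(c,t); print(t,[(np.round(d["rect"],0),round(d["score"],2)) for d in r[:2]])
print(get_state())
E
```

```text
pics
scene {'fx': 356.57071238213575, 'fy': 356.57071238213575, 'cx': 253.93778688653794, 'cy': 190.24630753355308, 'R': array([[ 0.62044612, -0.78416955,  0.01116813],
       [-0.40929976, -0.3359254 , -0.8483088 ],
       [ 0.6689696 ,  0.52175879, -0.52938402]]), 't': array([-0.53651546,  0.1947426 ,  0.65925364])}
intake_unit [(array([218., 212.,  70.,  56.]), 0.67)]
shutter_tab [(array([238., 216.,  45.,  30.]), 0.73)]
scrap_bin [(array([176., 188.,  41.,  41.]), 0.6), (array([323., 200.,  18.,  27.]), 0.26)]
heatsink [(array([219., 207.,  22.,  18.]), 0.75)]
capacitor []
flux_bottle []
tip_tin []
solder_spool [(array([323., 200.,  19.,  29.]), 0.67)]
side {'fx': 447.93639816226107, 'fy': 447.93639816226107, 'cx': 254.4154571963487, 'cy': 185.54030949428673, 'R': array([[-0.98718137, -0.15958675, -0.00223738],
       [-0.09767029,  0.6151431 , -0.7823423 ],
       [ 0.12622778, -0.77209522, -0.6228447 ]]), 't': array([0.48700261, 0.27443659, 0.79122009])}
intake_unit [(array([256., 163.,  58.,  63.]), 0.71)]
shutter_tab [(array([262., 160.,  46.,  27.]), 0.8)]
scrap_bin [(array(
[... 488 characters left out ...]
.56697033e+01, -3.81733429e+00]), 'joint_vel': array([ 0.00132897, -0.04032788,  0.03202081,  0.05437245, -0.04417559,
       -0.00279715]), 'joint_torque': array([-2.75326071e-03, -5.43349600e+01, -3.61982024e+01, -2.15513683e-04,
        6.06211324e-04, -6.69273575e-06]), 'tool_pos': array([ 0.21306273, -0.50704988,  0.23127166]), 'ee_rot': array([[ 9.21905868e-01,  3.87413951e-01,  2.25256372e-06],
       [ 3.87413951e-01, -9.21905868e-01,  9.44470513e-06],
       [ 5.73566225e-06, -7.83445448e-06, -1.00000000e+00]]), 'wrist_force': array([ 1.36716902, -0.66744253, -0.08953669]), 'torque': array([ 0.03128123, -0.0029652 , -0.0129464 ]), 'gripper_force': 0.0, 'opening': 0.0857186214117617}
```

```bash
python3 - <<'E'
import cv2,numpy as np
a=cv2.imread("pics/scene0.png")[160:290,160:350]; b=cv2.imread("pics/side0.png")[140:280,170:340]
cv2.imwrite("pics/a.png",cv2.resize(a,None,fx=4,fy=4,interpolation=cv2.INTER_CUBIC))
cv2.imwrite("pics/b.png",cv2.resize(b,None,fx=4,fy=4,interpolation=cv2.INTER_CUBIC))
E
```

```text
(no output)
```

View pics/a.png

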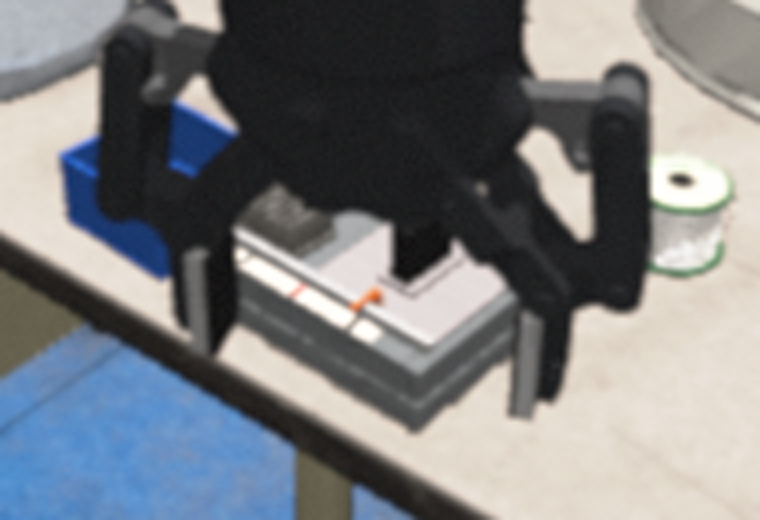

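View pics/b.png

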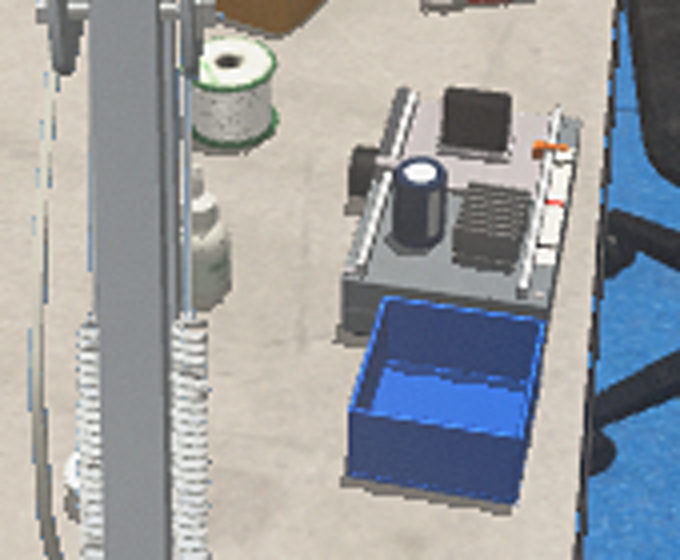

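```bash
cat > h.py <<'E'
import numpy as np
from cell import imaging
from scipy.optimize import least_squares
def proj(k,X):
    c=np.asarray(X)@np.asarray(k["R"]).T+k["t"]
    return np.c_[k["fx"]*c[:,0]/c[:,2]+k["cx"],k["fy"]*c[:,1]/c[:,2]+k["cy"]]
def back(k,uv,z):
    R=np.asarray(k["R"]); o=-R.T@k["t"]
    d=R.T@np.array([(uv[0]-k["cx"])/k["fx"],(uv[1]-k["cy"])/k["fy"],1])
    return o+d*(z-o[2])/d[2]
def place(p,L):
    c,s=np.cos(p[2]),np.sin(p[2]); L=np.asarray(L,float)
    return np.c_[p[0]+c*L[:,0]-s*L[:,1],p[1]+s*L[:,0]+c*L[:,1],L[:,2]]
def fit(obs,p0):  # obs: list of (calib, local pts m, pixels)
    f=lambda p:np.concatenate([(proj(k,place(p,L))-uv).ravel() for k,L,uv in obs])
    r=least_squares(f,p0,loss="soft_l1"); return r.x,f(r.x).reshape(-1,2)
E
python3 - <<'E'
from h import *
s=imaging.calibration("side"); a=imaging.calibration("scene")
px=lambda l:np.array([[170+(u+.5)/4-.5,140+(v+.5)/4-.5] for u,v in l])
pa=lambda l:np.array([[160+(u+.5)/4-.5,160+(v+.5)/4-.5] for u,v in l])
L=np.array([[-54,-2,45],[56,87,45],[-60,87,45],[-60,-90,45]])/1e3
La=np.array([[-54,-2,45],[-60,-90,45],[-60,-90,0]])/1e3
p,r=fit([(s,L,px([(555,203),(343,280),(548,300),(580,122)])),(a,La,pa([(299,292),(415,370),(413,430)]))],[.4,-.1,0])
print("unit",p[:2],np.degrees(p[2]),r.round(1).tolist())
B=np.array([[45,-45,50],[-45,-45,50],[-45,45,50],[45,45,50]])/1e3
pb,r=fit([(s,B,px([(385,297),(548,320),(530,437),(350,408)]))],[.4,.1,0])
print("bin",pb[:2],np.degrees(pb[2]),r.round(1).tolist())
c=back(s,px([(421,168)])[0],.089);print("cap",c)
c0=np.array([back(s,q,.070) for q in px([(462,185),(528,193),(518,262),(455,250)])]);print("hs",c0)
def inv(p,X):
    d=np.asarray(X)[:2]-p[:2];c_,s_=np.cos(p[2]),np.sin(p[2]);return [c_*d[0]+s_*d[1],-s_*d[0]+c_*d[1]]
print(inv(p,c),inv(p,c0.mean(0)),inv(p,pb),place(p,[[0,-.042,.088],[0,.042,.045]]))
E
```

```text
unit [ 0.46780611 -0.30216857] -2.5627843628777396 [[0.1, 0.8], [-0.6, 0.0], [0.1, 2.1], [0.2, -0.6], [-0.6, -0.5], [0.7, 0.1], [0.6, 1.8]]
bin [ 0.45811674 -0.15684381] -2.8682467654920467 [[-0.0, -0.5], [0.2, -0.5], [-0.6, 0.2], [0.4, 0.8]]
cap [ 0.49014679 -0.26940992  0.089     ]
hs [[ 0.46757431 -0.28162445  0.07      ]
 [ 0.42976203 -0.28024447  0.07      ]
 [ 0.43044938 -0.21970602  0.07      ]
 [ 0.46527527 -0.22427764  0.07      ]]
[np.float64(0.02085356206716891), np.float64(0.03372483278191773)] [np.float64(-0.02178856993758823), np.float64(0.04978096239321198)] [np.float64(-0.016177746126854665), np.float64(0.14474616512494615)] [[ 0.46592812 -0.34412657  0.088     ]
 [ 0.4696841  -0.26021058  0.045     ]]
```

Request:
arm_command(
  moves=[
    [[15,50,0,0,0,-5,1],[35,100,0,0,0,-10,1],[70,145,0,0,0,-15,1],[110,180,0,0,0,-20,1],[150,210,0,0,0,-25.4,1],[195,235,0,0,0,-25.4,1],[235,247,0,0,0,-25.4,1],[250,247,0,0,0,-25.4,1],[250,247,0,0,0,-25.4,1]],
  ],
)

```text
clock: 2.02
tool_pos: [0.4631, -0.2602, 0.2309]
ee_rot: [[0.999, -0.045, -0.001], [-0.045, -0.999, 0.0], [-0.001, -0.0, -1.0]]
wrist_force: [0.0, 0.0, -0.5]
opening: 0.0852
gripper_force: 0.0
```

```bash
python3 - <<'E'
from h import *
from cell import *
import cv2
st=get_state();print(st["clock"],st["tool_pos"],st["ee_rot"].round(3).tolist())
k=imaging.calibration("wrist");im=imaging.get_image("wrist");np.save("k1.npy",k,allow_pickle=True)
print(k)
cv2.imwrite("pics/w1.png",cv2.resize(im,(800,600),interpolation=cv2.INTER_CUBIC))
for t in ["heatsink","capacitor","scrap_bin","shutter_tab"]:
    r=regions_of("wrist",t)
    for d in r[:2]: print(t,d["rect"],d["score"])
E
```

```text
2.025 [ 0.46309175 -0.2602015   0.23091717] [[0.999, -0.045, -0.001], [-0.045, -0.999, 0.0], [-0.001, -0.0, -1.0]]
{'fx': 319.35350309704387, 'fy': 319.35350309704387, 'cx': 255.96919521345964, 'cy': 191.40875502236645, 'R': array([[-4.48524841e-02, -9.98993508e-01,  4.74178710e-04],
       [-9.58842973e-01,  4.31830232e-02,  2.80633887e-01],
       [-2.80371908e-01,  1.21324640e-02, -9.59814772e-01]]), 't': array([-0.23862977,  0.41898038,  0.51114113])}
heatsink [236.6, 166.7, 46.2, 43.2] 0.87
capacitor [243.2, 128.1, 29.0, 41.1] 0.69
scrap_bin [109.4, 132.0, 100.4, 87.5] 0.74
shutter_tab [296.0, 112.5, 88.0, 105.3] 0.75
```

View pics/w1.png

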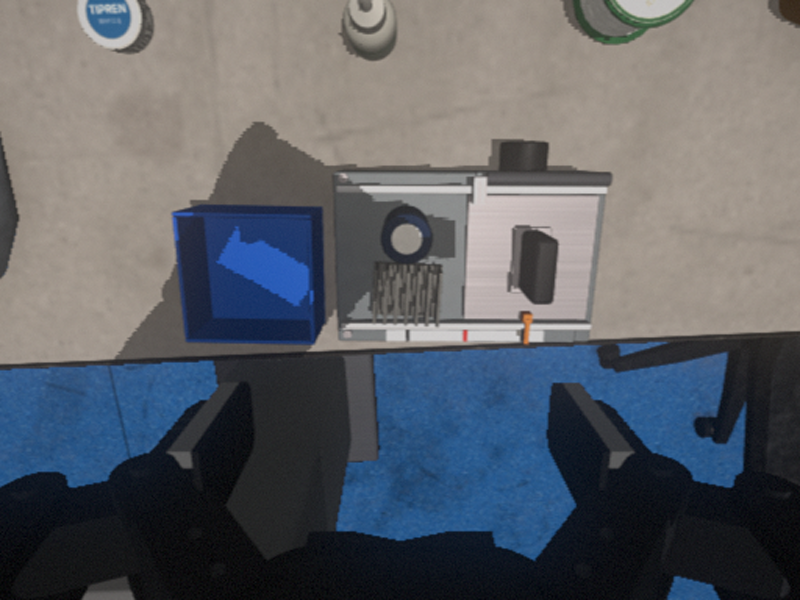

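```bash
python3 - <<'E'
from h import *
s=imaging.calibration("side"); a=imaging.calibration("scene"); w=np.load("k1.npy",allow_pickle=True).item()
px=lambda l:np.array([[170+(u+.5)/4-.5,140+(v+.5)/4-.5] for u,v in l])
pa=lambda l:np.array([[160+(u+.5)/4-.5,160+(v+.5)/4-.5] for u,v in l])
pw=lambda l:np.array(l)/1.5625
L=np.array([[-54,-2,45],[56,87,45],[-60,87,45],[-60,-90,45]])/1e3
La=np.array([[-54,-2,45],[-60,-90,45],[-60,-90,0]])/1e3
Lw=np.array([[-54,-2,45],[-54,38,45],[-60,87,45],[-60,-90,45]])/1e3
ow=(w,Lw,pw([(465,336),(408,336),(338,340),(591,340)]))
o=[(s,L,px([(555,203),(343,280),(548,300),(580,122)])),(a,La,pa([(299,292),(415,370),(413,430)])),ow]
B=np.array([[45,-45,50],[-45,-45,50],[-45,45,50],[45,45,50]])/1e3
ob=(w,B,pw([(322,207),(320,342),(186,342),(174,212)])); os=(s,B,px([(385,297),(548,320),(530,437),(350,408)]))
for n,x in [("all",o),("w",[ow]),("bw",[ob]),("ball",[ob,os])]:
    p,r=fit(x,[.46,-.3,0]);print(n,p[:2].round(4),np.degrees(p[2]),r.round(1).tolist())
    if n=="all": print(place(p,[[0,-.042,.088],[-.02,.042,.045],[.02,.042,.045]]).round(4))
print("cap",back(w,pw([(407,239)])[0],.089))
h=np.array([back(w,q,.070) for q in pw([(374,262),(442,262),(439,327),(373,325)])]);print(h.round(4).tolist(),h.mean(0))
print("tab",np.array([back(w,q,.088) for q in pw([(533,232),(557,238),(552,303),(525,297)])]).round(4).tolist())
E
```

```text
all [ 0.4663 -0.3032] -2.449864345424313 [[0.8, 0.6], [0.2, -0.2], [0.9, 1.9], [0.8, -0.8], [-0.7, 0.0], [0.7, 0.7], [0.7, 2.4], [0.0, -2.4], [-0.1, -2.3], [0.0, 0.4], [-0.6, 0.1]]
[[ 0.4645 -0.3452  0.088 ]
 [ 0.4481 -0.2604  0.045 ]
 [ 0.4881 -0.2621  0.045 ]]
w [ 0.465 -0.303] -2.066766232927048 [[0.1, -1.3], [0.0, -1.0], [0.3, 2.0], [-0.5, 0.6]]
bw [ 0.4586 -0.1593] -2.8450406356289126 [[-4.8, 2.4], [0.1, 0.0], [2.5, -0.3], [0.0, -1.2]]
ball [ 0.4585 -0.1589] -2.8622494072501428 [[-5.1, 2.6], [-0.3, 0.2], [2.2, -0.2], [-0.3, -1.0], [-0.1, -1.2], [0.1, -1.2], [-0.7, -0.6], [0.3, 0.0]]
cap [ 0.48699701 -0.26473625  0.089     ]
[[0.4704, -0.2439, 0.07], [0.4685, -0.2859, 0.07], [0.426, -0.2831, 0.07], [0.4292, -0.2408, 0.07]] [ 0.44853636 -0.26342422  0.07      ]
tab [[0.4876, -0.337, 0.088], [0.4835, -0.3509, 0.088], [0.4445, -0.3496, 0.088], [0.449, -0.3334, 0.088]]
```

Request:
arm_command(
  moves=[
    [[-15.5,-3,-50,0,0,0,0.8],[-15.5,-3,-100,0,0,0,0.8],[-15.5,-3,-140,0,0,0,0.8],[-15.5,-3,-165,0,0,0,0.8],[-15.5,-3,-179,0,0,0,0.8],[-15.5,-3,-179,0,0,0,0.8],[-15.5,-3,-179,0,0,0,0.3],[-15.5,-3,-179,0,0,0,0.3],[-15.5,-3,-179,0,0,0,0.3],[-15.5,-3,-179,0,0,0,0.3],[-15.5,-3,-179,0,0,0,0.3]],
  ],
)

```text
clock: 3.65
tool_pos: [0.4482, -0.2635, 0.0539]
ee_rot: [[0.999, -0.045, 0.002], [-0.045, -0.999, -0.001], [0.002, 0.001, -1.0]]
wrist_force: [-1.9, 2.0, 7.8]
opening: 0.0416
gripper_force: 60.4
```

Request:
arm_command(
  moves=[
    [[0,0,15,0,0,0,0.3],[0,0,40,0,0,0,0.3],[0,0,60,0,0,0,0.3],[-3,30,62,0,0,0,0.3],[-6,65,62,0,0,0,0.3],[-9,95,50,0,0,0,0.3],[-9,105,25,0,0,0,0.3],[-9,105,0,0,0,0,0.3],[-9,105,0,0,0,0,0.3],[-9,105,0,0,0,0,0.3]],
  ],
)

```text
clock: 4.9
tool_pos: [0.4392, -0.1584, 0.0537]
ee_rot: [[0.999, -0.046, 0.002], [-0.046, -0.999, -0.001], [0.002, 0.001, -1.0]]
wrist_force: [1.1, 0.3, -0.6]
opening: 0.0415
gripper_force: 60.1
```

```bash
python3 - <<'E'
from cell import *
import cv2
im=imaging.get_image("side");cv2.imwrite("pics/s2.png",cv2.resize(im[120:290,200:340],None,fx=4,fy=3.5,interpolation=cv2.INTER_CUBIC))
E
```

```text
(no output)
```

View pics/s2.png

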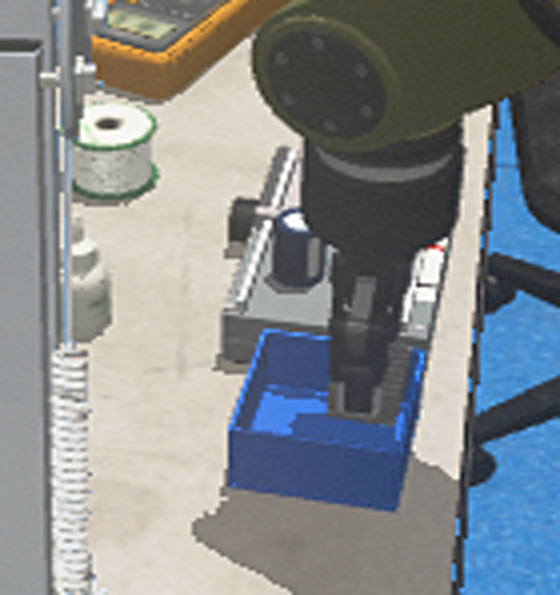

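Request:
arm_command(
  moves=[
    [[5,0,-12,0,0,0,0.3],[5,0,-15,0,0,0,0.3],[5,0,-15,0,0,0,0.62],[5,0,-15,0,0,0,0.62],[5,0,-15,0,0,0,0.62],[5,0,10,0,0,0,0.62],[5,0,50,0,0,0,0.62],[15,-20,80,0,0,0,0.62],[30,-60,90,0,0,0,0.62],[45,-100,90,0,0,0,0.65],[49,-107,85,0,0,0,0.65],[49,-107,85,0,0,0,0.65]],
  ],
)

```text
clock: 6.45
tool_pos: [0.4872, -0.2647, 0.1365]
ee_rot: [[0.999, -0.046, -0.001], [-0.046, -0.999, 0.001], [-0.001, -0.001, -1.0]]
wrist_force: [-0.7, 1.3, -0.3]
opening: 0.0555
gripper_force: 0.0
```

```bash
python3 - <<'E'
from cell import *
from h import *
import cv2
im=imaging.get_image("side");cv2.imwrite("pics/s3.png",cv2.resize(im[140:280,200:340],None,fx=4,fy=4,interpolation=cv2.INTER_CUBIC))
s=imaging.calibration("side")
for d in regions_of("side","capacitor")[:2]: print(d["rect"],d["score"])
for d in regions_of("side","heatsink")[:2]: print(d["rect"],d["score"])
print(proj(s,np.array([[.488,-.266,.089],[.488,-.266,.045]])))
print(get_state()["tool_pos"])
E
```

```text
[271.1, 178.0, 8.5, 23.2] 0.72
[282.7, 231.1, 18.3, 20.0] 0.36
[284.1, 235.4, 16.5, 13.9] 0.62
[[275.63784451 182.64432283]
 [275.11607942 197.68914907]]
[ 0.48738326 -0.26411322  0.13736525]
```

View pics/s3.png

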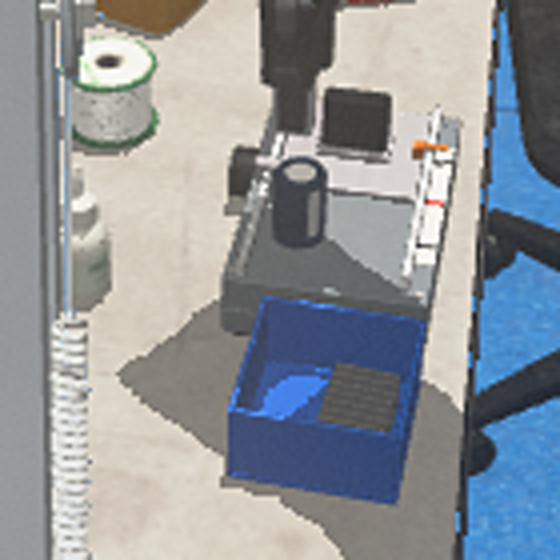

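Request:
arm_command(
  moves=[
    [[0.5,-1,-30,0,0,0,0.65],[0.5,-1,-60,0,0,0,0.65],[0.5,-1,-78,0,0,0,0.65],[0.5,-1,-82,0,0,0,0.65],[0.5,-1,-82,0,0,0,0.65],[0.5,-1,-82,0,0,0,0.15],[0.5,-1,-82,0,0,0,0.15],[0.5,-1,-82,0,0,0,0.15],[0.5,-1,-82,0,0,0,0.15],[0.5,-1,-82,0,0,0,0.15]],
  ],
)

```text
clock: 7.85
tool_pos: [0.4885, -0.2663, 0.0564]
ee_rot: [[0.999, -0.046, 0.001], [-0.046, -0.999, -0.001], [0.001, 0.001, -1.0]]
wrist_force: [-1.7, 1.3, 5.6]
opening: 0.0283
gripper_force: 59.0
```

Request:
arm_command(
  moves=[
    [[0,0,15,0,0,0,0.15],[0,0,40,0,0,0,0.15],[0,10,55,0,0,0,0.15],[-3,40,55,0,0,0,0.15],[-5,75,50,0,0,0,0.15],[-7,102,35,0,0,0,0.15],[-7,107,10,0,0,0,0.15],[-7,107,-10,0,0,0,0.15],[-7,107,-22,0,0,0,0.15],[-7,107,-25,0,0,0,0.15],[-7,107,-25,0,0,0,0.15],[-7,107,-25,0,0,0,0.5],[-7,107,-25,0,0,0,0.5],[-7,107,-25,0,0,0,0.5],[-7,107,0,0,0,0,0.5],[-7,107,40,0,0,0,0.5],[-7,95,80,0,0,0,0.5],[-10,50,90,0,0,0,0.5],[-18,0,90,0,0,0,0.5],[-22,-30,90,0,0,0,0.5]],
  ],
)

```text
clock: 10.35
tool_pos: [0.4655, -0.298, 0.1455]
ee_rot: [[0.999, -0.047, 0.0], [-0.047, -0.999, -0.0], [0.0, 0.0, -1.0]]
wrist_force: [0.2, 1.0, -0.2]
opening: 0.043
gripper_force: 0.0
```

```bash
python3 - <<'E'
from cell import *
from h import *
import cv2
st=get_state();print(st["tool_pos"],st["clock"],st["opening"])
im=imaging.get_image("side")[140:280,220:320]
k=imaging.calibration("wrist");iw=imaging.get_image("wrist");np.save("k2.npy",k,allow_pickle=True)
a=cv2.resize(im,(400,560),interpolation=cv2.INTER_CUBIC);b=cv2.resize(iw[:300,120:],(392,300))
cv2.imwrite("pics/s4.png",a);cv2.imwrite("pics/w4.png",cv2.resize(iw[40:290,140:470],(792,600),interpolation=cv2.INTER_CUBIC))
E
```

```text
[ 0.46550629 -0.29801016  0.14552772] 10.35 0.043003308403094874
```

View pics/s4.png

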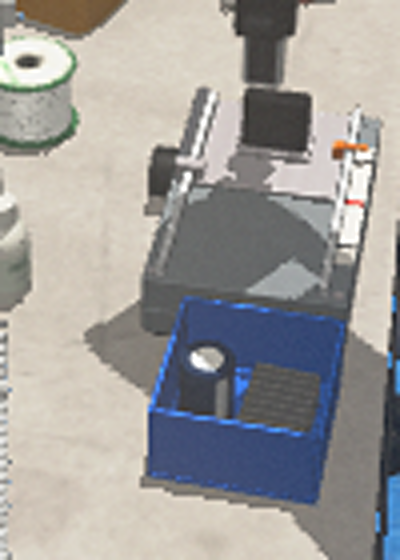

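View pics/w4.png

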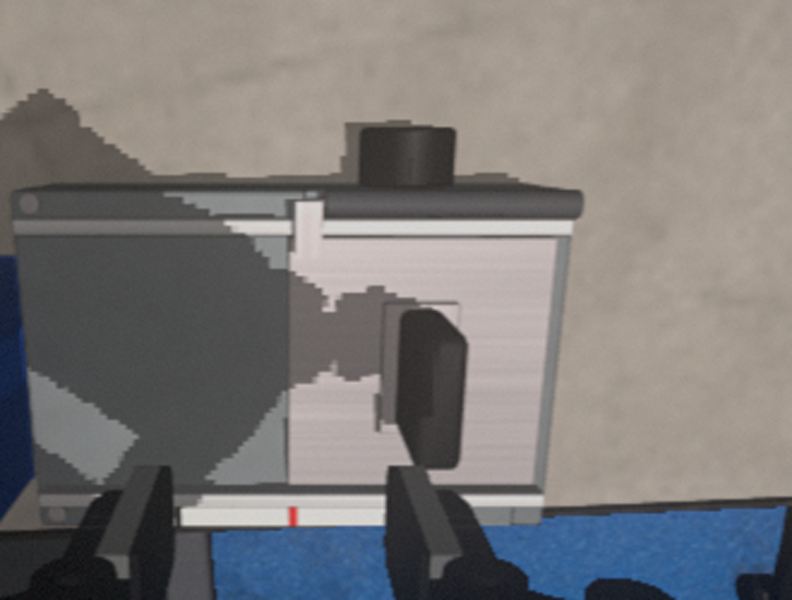

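Request:
arm_command(
  moves=[
    [[-1.5,-30,0,0,0,0,0.5],[-1.5,-48,-10,0,0,0,0.5],[-1.5,-48,-45,0,0,0,0.5],[-1.5,-48,-75,0,0,0,0.5],[-1.5,-48,-85,0,0,0,0.5],[-1.5,-48,-85,0,0,0,0.5],[-1.5,-48,-85,0,0,0,0],[-1.5,-48,-85,0,0,0,0],[-1.5,-48,-85,0,0,0,0],[-1.5,-48,-85,0,0,0,0],[-1.5,-48,-85,0,0,0,0]],
  ],
)

```text
clock: 11.82
tool_pos: [0.465, -0.3448, 0.0616]
ee_rot: [[0.999, -0.046, 0.002], [-0.046, -0.999, -0.002], [0.002, 0.002, -1.0]]
wrist_force: [-1.1, -2.6, 6.3]
opening: 0.0129
gripper_force: 59.3
```

Request:
arm_command(
  moves=[
    [[0.3,6,0,0,0,0,0],[0.6,13,0,0,0,0,0],[0.9,20,0,0,0,0,0],[1.2,28,0,0,0,0,0],[1.5,36,0,0,0,0,0],[1.7,40,0,0,0,0,0],[1.7,40,0,0,0,0,0],[1.7,40,0,0,0,0,0],[1.7,40,0,0,0,0,0]],
  ],
)

```text
clock: 12.95
tool_pos: [0.467, -0.3053, 0.0616]
ee_rot: [[0.999, -0.046, 0.003], [-0.046, -0.999, -0.003], [0.003, 0.003, -1.0]]
wrist_force: [-0.4, -7.8, 4.7]
opening: 0.013
gripper_force: 59.1
```

```bash
python3 - <<'E'
from cell import *
from h import *
import cv2
for n in ["side","wrist"]:
    im=imaging.get_image(n)
    if n=="side": a=cv2.resize(im[150:270,250:320],(350,600),interpolation=cv2.INTER_CUBIC)
    else: b=cv2.resize(im[60:360,130:380],(450,600*450//500),interpolation=cv2.INTER_CUBIC)
b=cv2.copyMakeBorder(b,0,600-b.shape[0],0,0,cv2.BORDER_CONSTANT)
cv2.imwrite("pics/s5.png",np.hstack([a,b]))
E
```

```text
(no output)
```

View pics/s5.png

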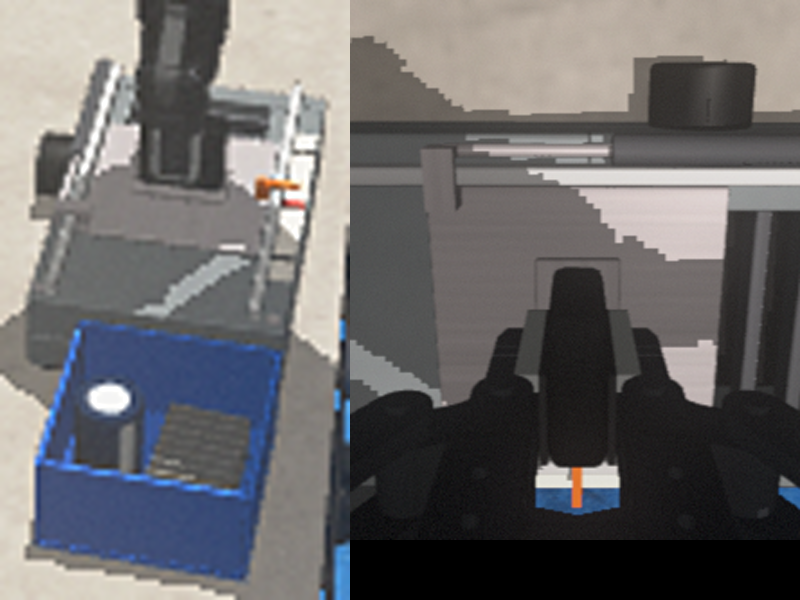

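Request:
arm_command(
  moves=[
    [[0,0,0,0,0,0,0],[0,0,0,0,0,0,0],[0,0,0,0,0,0,0],[0,0,0,0,0,0,0],[0,0,0,0,0,0,0],[0,0,0,0,0,0,0],[0,0,0,0,0,0,0],[0,0,0,0,0,0,0]],
  ],
)

```text
clock: 14.05
tool_pos: [0.467, -0.3054, 0.0616]
ee_rot: [[0.999, -0.046, 0.003], [-0.046, -0.999, -0.003], [0.003, 0.003, -1.0]]
wrist_force: [1.1, -7.2, 4.5]
opening: 0.0129
gripper_force: 59.1
```

```bash
python3 -c "
from cell import *
s=get_state();print(s['tool_pos'],s['wrist_force'],s['gripper_force'])
print(job.close_job())"
```

```text
[ 0.466958   -0.30535827  0.06164244] [ 1.11289976 -7.15600302  4.46924119] 59.085577726364136
the job is handed in; nothing more can be done
None
```

The heatsink and capacitor are in the scrap bin, and the fingers are holding the shutter about 39.5 mm open by the tool's travel (target 40 mm); I handed the job in at about 14 s, but it returned no verdict.

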